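Check the laser power at the last access port

ROBOT

A 6-joint arm with a two-finger parallel gripper is mounted at the origin on the work surface. World frame = base frame: x ahead of the robot, y to its left, z up, the work surface at z = 0. Lengths are in mm, angles in rad, forces in N, time in s.
With the tool pointing down it reaches from about 350 to 925 mm from the base axis. Payload 6.4 kg.
Tool frame: the origin (TCP) lies on the front face of the gripper's body, between the roots of the fingers; the fingertips stand 97 mm ahead of it and the grasp point (between the pads) lies 78 mm ahead of it (env.nose_length is the distance from the TCP to the fingertips, in mm); y points along the fingers, x is the direction in which the jaws open and shut, and the axes are right-handed (so a half turn about y gives the same grasp; the last joint's range is limited). The gripper opens to 94 mm and grips with 3 to 60 N. Pads are 16 mm wide; open, the fingers measure 119 mm over their backs; the gripper's body (75 mm by 177 mm) begins 78 mm behind the grasp point.
Start: joints at [-1.275, 0.245, 1.558, -0, 1.339, -0.174], TCP at [294.267, -579.588, 302.655] pointing down, gripper open.
Joint ranges: [-3.13, 3.13], [-1.02, 2.26], [0.13, 2.54], [-0.95, 4.09], [0.21, 2.88], [-2.74, 2.74]. Speed limits (rad/s): [2.57, 2.57, 3.14, 3.14, 3.14, 3.14].

INTERFACE

Orientations are given as a rotation vector (axis times angle).
In Python, from cell import get_obs, snapshot, close_job, search_frame, silhouettes, env gives the robot as it stands.
- The arm moves only by the shell command python3 -m crank 'ROWS'. ROWS is JSON, a list of rows, each an object with "dp": the shift along the tool's x, y, z normalised to -1 to 1, where 1 is 0.5 m, a list of three; "delta_rot": the turn, a rotation vector about the tool's x, y, z normalised to -1 to 1, where 1 is 30 degrees, a list of three; "gripper": the closure in counts, from 0 (fully open) to 255 (shut). In form: [{"dp": [tx, ty, tz], "delta_rot": [ax, ay, az], "gripper": gripper}, ...]. A call has 1 to 20 rows; each row shifts and turns the commanded pose from where the row before left it, along the tool's axes as they then stand; what a row does not reach is not made up. A row lasts 1/10 s, in which the tool goes at most 50 mm and 8.59 degrees, less where a joint would pass 70% of its speed; a pose out of reach is approached as far as the arm can. A call with a number of a shift or a turn outside -1 to 1 is refused whole. A call with a gripper value outside its range is refused whole. The fingers move at their own pace and stop on an object; the grip force is fixed at half the most. Time passes only in rows, so rows that do not move let the fingers close. It gives the time, the measured TCP pose, the force and the opening at its end, in the units of the state.
- get_obs(): the state, without advancing time (a new reading comes with each control period).
- snapshot(name): name is "scene" or "top" or "wrist"; returns a dict with "image" (420x560x3 uint8, blue, green, red), "range_z" (420x560 float32, mm along the optical axis (not along the pixel's ray), 0 where there is no reading), "fx", "fy", "cx", "cy" (pixels), "k1" (the pictures are not rectified: a ray, as slopes to the right and down, at radius r is drawn at 1 + k1 r^2 times it, then the intrinsics apply), "world_from_camera" (4x4, takes a point from camera to world coordinates). Camera axes: x right, y up, looking along -z (the intrinsics and any distortion apply to the point x, -y, -z); pixel columns grow to the right and rows downward; lengths in mm; the calibration is good to about 2 mm. A picture is of the moment at which its call begins.
- close_job(): hands the job in, once; it reports no verdict.
Trained networks look in a picture, given as the dict that the camera call returned (one of the last four; its "shot" number tells which), for a name from the list of things; names that differ only in an ending like _2 or _b are one class to them, and where a whole thing is asked for, a point or a joint stands for the part that bears it (a point fixed in the world has none). Each returns a list of dicts, best first, with "p" (0 to 1); they miss things now and then, are a little off and sometimes report something else, mostly with a low value. They report only what shows in the picture. A call takes as long as a camera call. They do not tell look-alikes from the thing itself.
- search_frame(picture, name): "point" ([x, y, z] in mm, in the coordinates of the camera as it stood for that picture, good to about 4 mm: the middle of the surface that is visible of it).
- silhouettes(picture, name): "pixels" (420x560 bool, what is visible of it).
The state is a dict: "clock": time; "joint_positions": joint angles; "joint_vel": joint speeds; "joint_efforts": joint torques, N m; "ee_pos": TCP position; "ee_rot": TCP orientation; "force": force on the tool from outside, world axes, zero at the start; "moment": the same for the moment, N m; "opening": opening from 0.0 (shut) to 1.0 (fully open).
Only numpy, scipy, OpenCV 4.12 (cv2) and the standard library are available. Lean on these libraries where they do the work, as an engineer would, in place of code of your own. Each camera call takes 0.05 s, during which the arm holds its last target. There are 200 camera calls.

TASK

The last access port of the laser-beam enclosure, the one next to the spectrometer, is still closed: take off its loose orange cover and set it down squarely on the pile of the two covers already removed. Then take the power-sensor wand out of the tool block and lower it gently, without forcing it, through the slot you have opened, its black sensor window (on the side of the handle's display) facing the laser, until the lower edge of the yellow depth line on its blade is level with the rim of the port, so that the window stands in the beam. Finish while still holding it there, upright and carried by the gripper, not leaning hard on the slot; leave everything else on the table where it is.

Things in the scene. Friction and masses are not known exactly. Their poses are not given: they have to be found in the camera images.
- enclosure: Fixed cream box, 130 (x) x 310 (y) x 120 mm tall, origin under its centre. +y: to the laser (black finned head, 132 mm tall); -y: to the spectrometer (cream, 176 mm tall); black tubes 31 mm thick, 70 mm up, lead to both. On the lid, in a row along y at +90, 0 and -90 mm, three equal ports: aluminium collars 70 (x) x 36 (y) mm, 8 mm tall. Hollow below the lid; the ports at +90 and 0 are open.
- port (a point): Middle of the slot's mouth of the port still covered (y = -90 mm on the enclosure), at rim height, 128 mm above the table. The slot goes straight down through collar and lid, 26 mm along x, 10 mm along y, square edges. y axis towards the laser, z up.
- beam (a point): The point of the laser beam straight below port, 58 mm below the rim (70 mm above the table), inside the enclosure. Same axes as port; the beam runs along y, coming from the +y side.
- cover: The loose cover on the last port: a flat orange plate 90 mm (x) by 50 mm (y) by 8 mm thick, about 45 g, lying on the rim and standing out 10 mm (x) and 7 mm (y) beyond the collar all round; origin at the middle of its underside. 8 mm of air lie between its overhang and the lid.
- cover_centre (a point): The centre of that cover, half-way through its thickness (4 mm above its underside); x along its 90 mm length, y along its 50 mm width, z up.
- pile_top (a point): The middle of the top face of the pile of two covers (19 mm above the table; the pile lies on a thin grey mat 120 x 80 x 3 mm); x along the plates' 90 mm length, y along their 50 mm width.
- pile_low (a point): The centre of the lower cover in the pile, 7 mm above the table; same axes.
- wand: Wand, about 90 g, upright and loose in the tool block; origin at the middle of its tip, z up. Aluminium blade 24 (x) x 8 (y) mm, up to 90 mm, its lowest 8 mm tapering to 18 x 4; blue handle 32 (x) x 16 (y) mm from 90 to 160 mm. On the +y side: black sensor window, 16 mm across, its middle 14 mm up, and the handle's pale display. Yellow line round the blade, lower edge 72 mm up.
- wand_grip (a point): The centre of the wand's blue handle, 125 mm above its tip: grasp it across its 16 mm thickness (y). Axes as the wand's.
- wand_sensor (a point): The point inside the blade at the middle of its thickness, behind the sensor window, 14 mm above the tip.
- wand_window (a point): The middle of the sensor window on the blade's +y face, 14 mm above the tip.
- tool_block: Fixed grey block 110 (x) x 50 (y) x 60 mm tall, origin under its centre. The wand stands at x = +28 mm in a pocket 27 x 11 mm, 50 mm deep; two ball drivers stand at x = -16 and -42 mm, handles 18 mm thick, up to 120 mm above the table. Block and pile of covers lie one on the left, one on the right, either way round.
- driver_red_mid (a point): Middle of the red handle of the first ball driver in the tool block, 90 mm above the table. Leave it alone.
- driver_black_mid (a point): Middle of the black handle of the second ball driver in the tool block, 90 mm above the table. Leave it alone.
- dish_mid (a point): Centre of a lidded glass petri dish, 64 mm across and 17 mm tall, on the table. Leave it alone.
- slide_box_mid (a point): Centre of a green slide box with a white lid, 87 x 32 x 35 mm tall, on the table. Leave it alone.
- lens_cell_mid (a point): Centre of a lens in a dark metal ring, 31 mm across and 12 mm tall, lying flat on the table. Leave it alone.
Things that resemble listed ones, but are neither listed nor needed, are in the scene too. What is meant by the wand is not brown or red, and is the larger of those in its own colour.

How it is judged (in metres and radians):
On the way:
1. the cover taken off the last port lies flat and square on the pile of covers and has been let go (horizontal distance between cover_centre and pile_top below 0.007 m and angle between the x axis of cover_centre and the x axis of pile_top, either way round below 0.12 rad and z of cover_centre in the frame of pile_top between 0.002 and 0.006 m and contact force between the fingers and cover below 0.1 N), for 0.2 s.
At the end, for the whole second after the job is handed in: Wand gripped and still in the opened port: sensor point within 7 mm of the beam, window towards the laser, upright within 0.08 rad, under 8 N on the enclosure. Cover flat on the pile within 7 mm and 0.12 rad; the pile's covers within 10 mm of each other (distance between wand_sensor and beam below 0.007 m and y of wand_window in the frame of beam above 0.001 m and angle between wand_grip's own z axis and vertical below 0.08 rad and contact force between the fingers and wand above 1 N and contact force between wand and enclosure below 8 N and linear speed of each of wand, cover below 0.02 m/s and horizontal distance between cover_centre and pile_top below 0.007 m and angle between the x axis of cover_centre and the x axis of pile_top, either way round below 0.12 rad and z of cover_centre in the frame of pile_top between 0.002 and 0.006 m and horizontal distance between pile_low and pile_top below 0.01 m); the arm keeps its last pose, push and grip.
It fails at once if a bystander (ball drivers, dish, slide box, lens) is moved by more than 20 mm (distance of any of driver_red_mid, driver_black_mid, dish_mid, slide_box_mid, lens_cell_mid from where it was at the start of the episode above 0.02 m).
It fails at once if the pile of removed covers is shoved more than 30 mm from its place (distance of pile_low from where it was at the start of the episode above 0.03 m).
It fails at once if the wand is forced: pressed on the enclosure with more than 35 N (contact force between wand and enclosure above 35 N).
It fails at once if the cover is dropped instead of being set down (falls freely faster than 0.6 m/s) (linear speed of cover above 0.6 m/s and contact force between the fingers and cover below 0.01 N).
It also fails if it takes over 59 s, if anything falls off the work surface, if the arm or the gripper's body presses on something with over 40 N, if the wrist force passes 120 N, or if a joint passes its speed limit or range.

## Working session

There is one attempt and no reset: what is moved stays moved. The work goes in short steps, Python scripts to look and compute and a shell command to move; the robot and the scene stay as the last step left them, time stands still between calls to the robot, and variables do not carry over. Pictures are saved under pics/ and viewed, about 8 in all and at most 12, crops included, and the job is handed in when it is done.

```bash
ls; mkdir -p pics; cat > h.py <<'E'
import numpy as np, cv2
from scipy.spatial.transform import Rotation as R
from cell import get_obs, snapshot, search_frame, silhouettes, env
def w(p,c):
    T=np.array(p['world_from_camera']); return (T@np.append(c,1))[:3]
def cloud(p):
    v,u=np.mgrid[0:420,0:560].astype(float)
    xd=(u-p['cx'])/p['fx']; yd=(v-p['cy'])/p['fy']
    x,y=xd.copy(),yd.copy()
    for _ in range(8):
        s=1+p['k1']*(x*x+y*y); x,y=xd/s,yd/s
    z=p['range_z']; c=np.stack([x*z,-y*z,-z,np.ones_like(z)],-1)
    W=(c@np.array(p['world_from_camera']).T)[...,:3]; W[z==0]=np.nan
    return W
def proj(p,X):
    c=np.linalg.inv(np.array(p['world_from_camera']))@np.append(X,1)
    x,y=c[0]/-c[2],-c[1]/-c[2]; s=1+p['k1']*(x*x+y*y)
    return p['cx']+p['fx']*x*s,p['cy']+p['fy']*y*s
E
python3 - <<'E'
from h import *
ps={n:snapshot(n) for n in('scene','top')}
for n,p in ps.items():
    cv2.imwrite(f'pics/{n}0.png',p['image'])
    for k in ['enclosure','cover','wand','tool_block','dish_mid','slide_box_mid','lens_cell_mid','pile_top','driver_red_mid','driver_black_mid']:
        for d in search_frame(p,k)[:4]:
            X=w(p,d['point']); print(n,k,round(d['p'],2),X.round(),np.round(proj(p,X)))
print(get_obs())
E
```

```text
pics
scene enclosure 0.59 [664.  45. 115.] [217. 230.]
scene enclosure 0.59 [443. 252.  47.] [393. 280.]
scene cover 0.86 [628. -65. 136.] [209. 187.]
scene wand 0.87 [471. 232. 123.] [376. 243.]
scene wand 0.77 [545. 292.  83.] [361. 301.]
scene wand 0.63 [425. 322. 103.] [436. 273.]
scene tool_block 0.73 [442. 253.  47.] [394. 281.]
scene tool_block 0.43 [428. 233.  96.] [395. 249.]
scene dish_mid 0.7 [381. -67.  15.] [316. 204.]
scene dish_mid 0.31 [403. 245.  90.] [411. 250.]
scene lens_cell_mid 0.6 [404.   9.   8.] [328. 226.]
scene pile_top 0.92 [ 409. -271.   14.] [262. 173.]
scene driver_red_mid 0.8 [425. 241.  93.] [399. 252.]
scene driver_red_mid 0.33 [471. 233. 125.] [376. 243.]
scene driver_black_mid 0.7 [402. 244.  91.] [411. 249.]
scene driver_black_mid 0.66 [ 410. -272.   13.] [261. 173.]
top enclosure 0.6 [ 636. -180.  119.] [366. 144.]
top enclosure 0.45 [464. 224. 162.] [169. 223.]
top cover 0.61 [630. -63. 133.] [312. 145.]
top wand 0.84 [466. 220. 164.] [170. 222.]
top wand 0.64 [545. 222. 101.] [177. 186.]
top wand 0.62 [424. 317. 131.] [125. 244.]
top tool_block
[... 592 characters left out ...]
.] [167. 258.]
{'clock': 1.1, 'joint_positions': array([-1.27511400e+00,  2.45044707e-01,  1.55780782e+00,  1.82682345e-05,
        1.33868551e+00, -1.74058063e-01]), 'joint_vel': array([-9.06467325e-04,  1.04161972e-03, -2.36473173e-04, -1.62442847e-03,
        1.39406825e-03, -5.45299086e-05]), 'joint_efforts': array([-8.48425407e-04, -4.15846932e+01, -3.14877641e+01,  6.84650196e-02,
        2.90333672e-02, -1.45506885e-05]), 'ee_pos': array([ 294.26109535, -579.58895733,  302.68644451]), 'ee_rot': array([-1.39555663,  0.85658654, -0.85667281]), 'force': array([-0.60391029,  0.07403066,  0.21180923]), 'moment': array([ 0.03602616, -0.00184016,  0.0466503 ]), 'opening': 1.0017150006553903}
```

View pics/scene0.png

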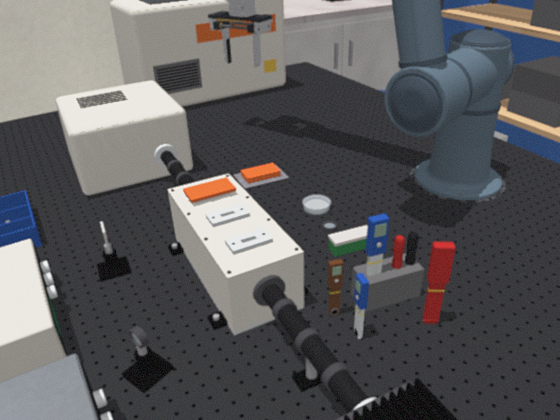

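View pics/top0.png

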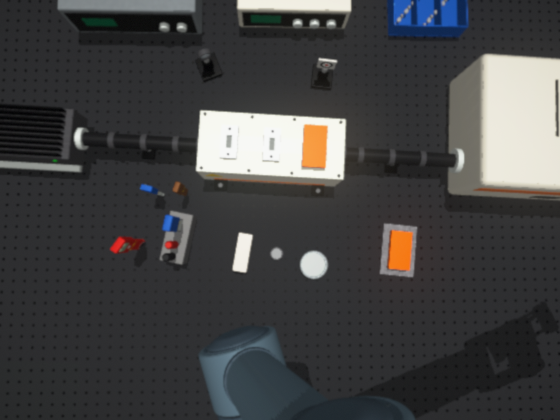

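The pictures show the covered port with its orange plate at top (314,146), the pile at top (399,250), and the tool block at top (176,238).

Wand candidates in the scene picture:
- Large blue one standing in the block, (376,240)
- Small blue one, (361,300)
- Brown one, (335,285)
- Red one, (437,280)

I choose the large blue one in the block. Next I measure it and check the choice in one crop.

```bash
cat > m.py <<'E'
from h import *
def rect(P):
    (c,s,a)=cv2.minAreaRect(P[:,:2].astype(np.float32)); 
    if s[0]<s[1]: s=s[::-1]; a+=90
    return np.round(c,1),np.round(s,1),round((a+90)%180-90,1)
def sel(W,c,r,z0,z1,m=None):
    k=(np.hypot(W[...,0]-c[0],W[...,1]-c[1])<r)&(W[...,2]>z0)&(W[...,2]<z1)
    if m is not None:k&=m
    return W[k]
E
python3 - <<'E'
from m import *
for n in('top','scene'):
    p=snapshot(n);W=cloud(p);hsv=cv2.cvtColor(p['image'],cv2.COLOR_BGR2HSV)
    org=(hsv[...,0]<20)&(hsv[...,1]>150)&(hsv[...,2]>120)
    blue=(hsv[...,0]>100)&(hsv[...,0]<125)&(hsv[...,1]>130)
    for k,c,r,a,b,m in [('cover',(630,-63),70,128,145,org),('pile',(410,-277),70,10,30,org),('mat',(410,-277),90,1.5,8,None),('block',(435,221),75,50,72,None),('wandtop',(466,220),35,145,175,None),('lid',(650,30),260,112,124,None)]:
        P=sel(W,c,r,a,b,m); print(n,k,len(P),np.median(P,0).round(1),P.mean(0).round(1),rect(P))
    if n=='scene': cv2.imwrite('pics/crop.png',cv2.resize(p['image'][200:340,310:470],None,fx=4,fy=4,interpolation=cv2.INTER_CUBIC))
o=get_obs(); print(R.from_rotvec(o['ee_rot']).as_matrix().round(3))
E
```

```text
top cover 920 [627.4 -67.3 135.8] [627.7 -67.7 135.8] (array([627.7, -67.7]), array([88.2, 46.4]), -3.5)
top pile 838 [ 408.8 -280.5   18.6] [ 408.9 -280.7   18.5] (array([ 409. , -281.9]), array([89.9, 51.7]), -5.9)
top mat 1069 [ 410.7 -268.5    2.7] [ 410.  -276.7    3. ] (array([ 411.6, -277.4]), array([176. , 174.2]), 45.1)
top block 815 [438.1 222.5  59.7] [437.2 225.1  59.8] (array([438. , 230.6]), array([110. ,  50.7]), -11.1)
top wandtop 171 [464.8 222.7 168.7] [464.8 223.2 166.3] (array([465.4, 224.6]), array([31.5, 17. ]), -13.6)
top lid 6755 [630.4  41.4 119.8] [631.3  30.4 119.7] (array([582. ,  48.1]), array([358.1, 238.1]), 87.3)
scene cover 661 [630.8 -60.3 133.5] [630.5 -61.6 133.3] (array([629., -64.]), array([87.9, 51. ]), -3.0)
scene pile 392 [ 411.7 -274.3   16. ] [ 411.2 -276.2   15.7] (array([ 408.5, -278.7]), array([89.7, 56. ]), -6.8)
scene mat 126 [ 421.8 -255.4    3.6] [ 419.  -259.5    3.9] (array([ 409.5, -261.4]), array([122. ,  92.5]), -1.3)
scene block 1198 [438.8 242.1  57.9] [440.5 239.1  58.8] (array([437.4, 231.8]), array([112.7,  54. ]), -11.1)
scene wandtop 360 [470.1 231.5 160.6] [469.1 230.  159.7] (array([465.7, 227.3]), array([32.9, 19.4]), -11.6)
scene lid 5792 [643.3  72.9 117.9] [639.1  64.8 117.9] (array([585.5,  46.4]), array([357.6, 228.6]), 87.5)
[[ 0.453  0.     0.892]
 [-0.892 -0.     0.453]
 [ 0.    -1.    -0.   ]]
```

View pics/crop.png

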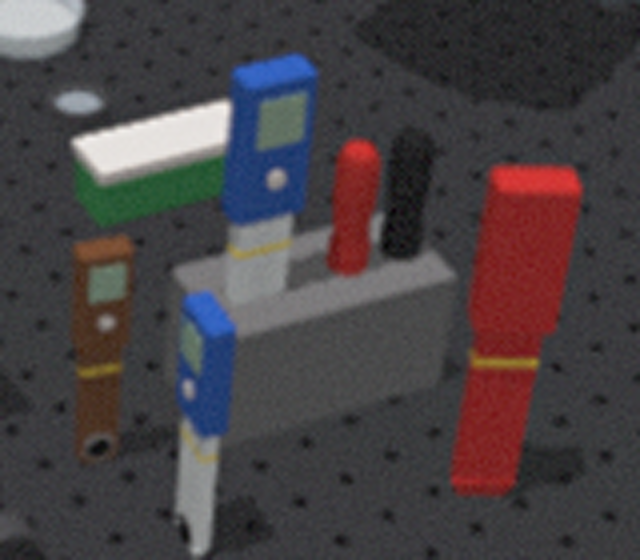

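The crop shows the large blue wand in the block at crop (270,140), with its display and window side towards +y. The small blue, brown and red ones are look-alikes standing outside the block. I move over the cover.

```bash
cat >> m.py <<'E'
def go(pos,jaw=None):
    """jaw = world angle (deg) of tool x. Prints total yaw units, then shift in tool axes after the turn, in dp units"""
    o=get_obs(); M=R.from_rotvec(o['ee_rot']).as_matrix(); j0=np.degrees(np.arctan2(M[1,0],M[0,0]))
    # also tilt error
    print('t',round(o['clock'],2),'pos',o['ee_pos'].round(1),'jaw',round(j0,2),'tilt deg',np.degrees(M[2,[0,2]]).round(2),'F',o['force'].round(1),'open',round(o['opening'],3))
    if jaw is None: jaw=j0
    a=(jaw-j0+180)%360-180; print(' rot_y total',round(-a/30,3))
    N=R.from_euler('z',a,degrees=True).as_matrix()@M
    d=N.T@(np.array(pos)-o['ee_pos']); print(' dp total',(d/500).round(4),'mm',round(np.linalg.norm(d),1))
E
python3 -m crank '[{"dp":[0,0,0],"delta_rot":[0,0.254,0],"gripper":0},{"dp":[0,0,0],"delta_rot":[0,0.254,0],"gripper":0},{"dp":[0,0,0],"delta_rot":[0,0.254,0],"gripper":0},{"dp":[0,0,0],"delta_rot":[0,0.254,0],"gripper":0},{"dp":[-0.0759,0,0.0431],"delta_rot":[0,0,0],"gripper":0},{"dp":[-0.0759,0,0.0431],"delta_rot":[0,0,0],"gripper":0},{"dp":[-0.0759,0,0.0431],"delta_rot":[0,0,0],"gripper":0},{"dp":[-0.0759,0,0.0431],"delta_rot":[0,0,0],"gripper":0},{"dp":[-0.0759,0,0.0431],"delta_rot":[0,0,0],"gripper":0},{"dp":[-0.0759,0,0.0431],"delta_rot":[0,0,0],"gripper":0},{"dp":[-0.0759,0,0.0431],"delta_rot":[0,0,0],"gripper":0},{"dp":[-0.0759,0,0.0431],"delta_rot":[0,0,0],"gripper":0},{"dp":[-0.0759,0,0.0431],"delta_rot":[0,0,0],"gripper":0},{"dp":[-0.0759,0,0.0431],"delta_rot":[0,0,0],"gripper":0},{"dp":[-0.0759,0,0.0431],"delta_rot":[0,0,0],"gripper":0},{"dp":[-0.0759,0,0.0431],"delta_rot":[0,0,0],"gripper":0},{"dp":[-0.0759,0,0.0431],"delta_rot":[0,0,0],"gripper":0},{"dp":[-0.0759,0,0.0431],"delta_rot":[0,0,0],"gripper":0},{"dp":[0,0,0],"delta_rot":[0,0,0],"gripper":0}]'
python3 - <<'E'
from m import *
p=snapshot('wrist');cv2.imwrite('pics/wrist1.png',p['image']);W=cloud(p);hsv=cv2.cvtColor(p['image'],cv2.COLOR_BGR2HSV)
org=(hsv[...,0]<20)&(hsv[...,1]>150)&(hsv[...,2]>120)
P=sel(W,(628,-66),70,125,145,org);print(len(P),np.median(P,0).round(1),rect(P))
np.save('w1.npy',W)
go((628,-68,227.5),-93.5)
E
```

```text
clock: 3.1
ee_pos: [630.0, -64.1, 302.7]
ee_rot: [-1.181, 1.251, -1.251]
force: [-1.5, 0.8, 0.0]
opening: 0.997
5258 [630.4 -69.  136. ] (array([626.7, -69. ]), array([90.4, 49.5]), -3.2)
t 3.15 pos [629.1 -66.  302.5] jaw -93.35 tilt deg [ 0.01 -0.01] F [0.  0.4 0.1] open 1.0
 rot_y total 0.005
 dp total [ 0.0041  0.15   -0.002 ] mm 75.0
```

View pics/wrist1.png

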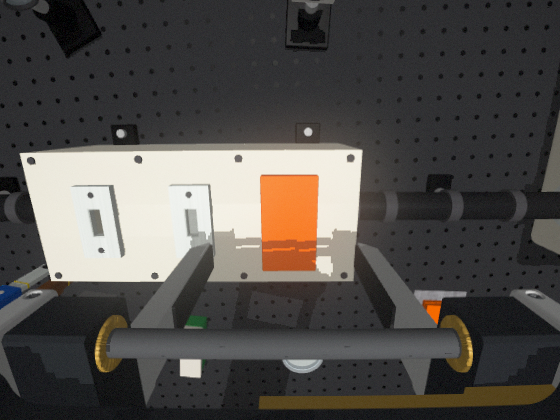

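The wrist picture shows the cover at (290,222) and the open slots at (96,222) and (191,222). Size and height (90×50 mm, z = 136) match the description, so I descend and close near the cover's upper edge, to keep the tips clear of the pile later.

```bash
python3 -m crank '[{"dp":[0.0062,0.04,-0.0038],"delta_rot":[0,0,0],"gripper":0},{"dp":[0,0.05,0],"delta_rot":[0,0,0],"gripper":0},{"dp":[0,0.035,0],"delta_rot":[0,0,0],"gripper":0},{"dp":[0,0.0145,0],"delta_rot":[0,0,0],"gripper":0},{"dp":[0,0.01,0],"delta_rot":[0,0,0],"gripper":0},{"dp":[0,0,0],"delta_rot":[0,0,0],"gripper":0},{"dp":[0,0,0],"delta_rot":[0,0,0],"gripper":60},{"dp":[0,0,0],"delta_rot":[0,0,0],"gripper":90},{"dp":[0,0,0],"delta_rot":[0,0,0],"gripper":255},{"dp":[0,0,0],"delta_rot":[0,0,0],"gripper":255},{"dp":[0,0,0],"delta_rot":[0,0,0],"gripper":255},{"dp":[0,0,0],"delta_rot":[0,0,0],"gripper":255}]'
python3 - <<'E'
from m import *
go((627,-69,300))
E
```

```text
clock: 4.35
ee_pos: [626.3, -70.9, 228.0]
ee_rot: [-1.179, 1.255, -1.255]
force: [0.4, -0.4, 0.7]
opening: 0.528
t 4.35 pos [626.3 -70.9 228. ] jaw -93.56 tilt deg [-0.01  0.01] F [ 0.4 -0.4  0.7] open 0.528
 rot_y total -0.0
 dp total [-0.0039 -0.144   0.0011] mm 72.0
```

The opening reads 49.6 mm, so the cover is gripped. I lift it and look at the port and the hold.

```bash
python3 -m crank '[{"dp":[0,-0.01,0],"delta_rot":[0,0,0],"gripper":255},{"dp":[0,-0.02,0],"delta_rot":[0,0,0],"gripper":255},{"dp":[0,-0.04,0],"delta_rot":[0,0,0],"gripper":255},{"dp":[0,-0.05,0],"delta_rot":[0,0,0],"gripper":255},{"dp":[0,-0.03,0],"delta_rot":[0,0,0],"gripper":255},{"dp":[0,0,0],"delta_rot":[0,0,0],"gripper":255},{"dp":[0,0,0],"delta_rot":[0,0,0],"gripper":255}]'
python3 - <<'E'
from m import *
p=snapshot('wrist');cv2.imwrite('pics/wrist2.png',p['image']);W=cloud(p);hsv=cv2.cvtColor(p['image'],cv2.COLOR_BGR2HSV)
org=(hsv[...,0]<20)&(hsv[...,1]>150)&(hsv[...,2]>120)
P=sel(W,(628,-66),80,190,230,org);print(len(P),np.median(P,0).round(1),rect(P))
P=sel(W,(409,-281),70,5,30,org);print('pile',len(P),np.median(P,0).round(1),rect(P) if len(P)>5 else 0)
go((409,-281,180),-95.9)
E
```

```text
clock: 5.05
ee_pos: [626.2, -71.0, 302.7]
ee_rot: [-1.179, 1.255, -1.255]
force: [0.1, -0.2, -1.0]
opening: 0.526
9779 [631.1 -71.8 210.8] (array([626.3, -71.5]), array([90.3, 50. ]), -3.3)
pile 78 [ 449.1 -305.6   17.5] (array([ 445.9, -307.2]), array([19.9,  9.3]), 37.8)
t 5.1 pos [625.8 -70.9 301.8] jaw -93.56 tilt deg [-0.02 -0.1 ] F [ 0.  -0.2 -1.2] open 0.525
 rot_y total 0.078
 dp total [ 0.4626  0.244  -0.3878] mm 325.6
```

View pics/wrist2.png

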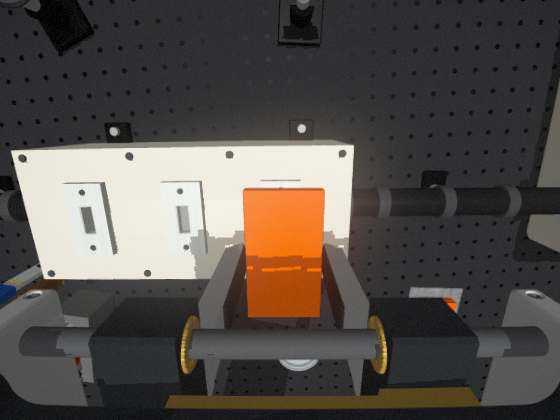

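The cover is held centred (626.3, -71.5) at the TCP, and the port at (283,183) is now open. I go to a viewpoint in front of the pile.

```bash
python3 -m crank '[{"dp":[0.015,0,-0.016],"delta_rot":[0,0.078,0],"gripper":255},{"dp":[0.03,0,-0.033],"delta_rot":[0,0,0],"gripper":255},{"dp":[0.0432,0,-0.0477],"delta_rot":[0,0,0],"gripper":255},{"dp":[0.0432,0,-0.0477],"delta_rot":[0,0,0],"gripper":255},{"dp":[0.0432,0,-0.0477],"delta_rot":[0,0,0],"gripper":255},{"dp":[0.0432,0,-0.0477],"delta_rot":[0,0,0],"gripper":255},{"dp":[0.0432,0,-0.0477],"delta_rot":[0,0,0],"gripper":255},{"dp":[0.0432,0,-0.0477],"delta_rot":[0,0,0],"gripper":255},{"dp":[0.0432,0,-0.0477],"delta_rot":[0,0,0],"gripper":255},{"dp":[0.0432,0,-0.0477],"delta_rot":[0,0,0],"gripper":255},{"dp":[0.0432,0,-0.0477],"delta_rot":[0,0,0],"gripper":255},{"dp":[0.03,0,-0.033],"delta_rot":[0,0,0],"gripper":255},{"dp":[0.012,0,-0.013],"delta_rot":[0,0,0],"gripper":255},{"dp":[0,0,0],"delta_rot":[0,0,0],"gripper":255},{"dp":[0,0,0],"delta_rot":[0,0,0],"gripper":255}]'
python3 - <<'E'
from m import *
p=snapshot('wrist');cv2.imwrite('pics/wrist3.png',p['image']);W=cloud(p);hsv=cv2.cvtColor(p['image'],cv2.COLOR_BGR2HSV)
org=(hsv[...,0]<20)&(hsv[...,1]>150)&(hsv[...,2]>120)
o=get_obs()['ee_pos']
P=sel(W,o[:2],80,190,230,org);print('held',len(P),np.median(P,0).round(1),rect(P))
for a,b in((10,30),(14,30)):
    P=sel(W,(409,-281),80,a,b,org);print('pile',len(P),np.median(P,0).round(1),rect(P))
p=snapshot('top');W=cloud(p);hsv=cv2.cvtColor(p['image'],cv2.COLOR_BGR2HSV)
k=(abs(W[...,2]-119.5)<3)&(hsv[...,1]<90)&(abs(W[...,0]-640)<110)&(abs(W[...,1]-30)<200)
k=cv2.morphologyEx(k.astype(np.uint8),cv2.MORPH_OPEN,np.ones((5,5)))>0
P=W[k];print('lid',rect(P))
go((409,-281,180),-95.9)
E
```

```text
clock: 6.6
ee_pos: [341.5, -280.7, 302.5]
ee_rot: [-1.158, 1.285, -1.284]
force: [0.3, 0.1, -0.9]
opening: 0.526
held 5101 [ 324.3 -279.5  210.6] (array([ 341.6, -281.2]), array([90.6, 51.7]), -5.9)
pile 106 [ 408.4 -285.    18.6] (array([ 406.7, -282.8]), array([89.2, 49.4]), -6.1)
pile 106 [ 408.4 -285.    18.6] (array([ 406.7, -282.8]), array([89.2, 49.4]), -6.1)
lid (array([633.6,  21.8]), array([310.7, 130.4]), 87.0)
t 6.7 pos [ 341.9 -280.5  302.7] jaw -95.84 tilt deg [-0.03 -0.01] F [ 0.8 -0.8 -0.3] open 0.525
 rot_y total 0.002
 dp total [-0.0127  0.2454  0.1336] mm 139.8
```

View pics/wrist3.png

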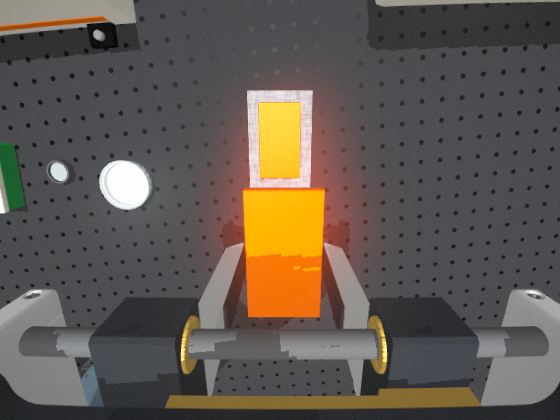

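The pile is at (279,140) on its mat and the held cover at (284,250). The picture is overexposed and my colour mask missed most of the pile, so I measure again with a wider hue.

```bash
python3 - <<'E'
from m import *
p=snapshot('wrist');W=cloud(p);hsv=cv2.cvtColor(p['image'],cv2.COLOR_BGR2HSV)
org=(hsv[...,0]<38)&(hsv[...,1]>120)
o=get_obs()['ee_pos']
P=sel(W,o[:2],80,190,230,org);print('held',len(P),P.mean(0).round(1),rect(P))
P=sel(W,(409,-281),80,14,24,org);print('pile',len(P),P.mean(0).round(1),rect(P))
go((407.5,-282.3,150),-96)
E
```

```text
held 10224 [ 345.8 -281.5  211. ] (array([ 341.9, -281.1]), array([90.7, 51.8]), -5.7)
pile 3071 [ 408.  -283.    19.1] (array([ 406.5, -282.8]), array([88., 50.]), -5.8)
t 6.75 pos [ 341.9 -280.5  302.8] jaw -95.83 tilt deg [-0.02 -0.01] F [-0.5  0.1 -1.1] open 0.527
 rot_y total 0.006
 dp total [-0.0101  0.3055  0.1308] mm 166.2
```

```bash
python3 -m crank '[{"dp":[-0.001,0.02,0.016],"delta_rot":[0,0.006,0],"gripper":255},{"dp":[-0.002,0.046,0.03],"delta_rot":[0,0,0],"gripper":255},{"dp":[-0.002,0.06,0.035],"delta_rot":[0,0,0],"gripper":255},{"dp":[-0.002,0.065,0.03],"delta_rot":[0,0,0],"gripper":255},{"dp":[-0.002,0.06,0.015],"delta_rot":[0,0,0],"gripper":255},{"dp":[-0.0011,0.04,0.0048],"delta_rot":[0,0,0],"gripper":255},{"dp":[0,0.0145,0],"delta_rot":[0,0,0],"gripper":255},{"dp":[0,0,0],"delta_rot":[0,0,0],"gripper":255},{"dp":[0,0,0],"delta_rot":[0,0,0],"gripper":255}]'
python3 - <<'E'
from m import *
go((407.5,-282.3,120),-96)
E
```

```text
clock: 7.65
ee_pos: [407.4, -283.2, 150.9]
ee_rot: [-1.157, 1.286, -1.288]
force: [-0.3, 0.8, -0.0]
opening: 0.526
t 7.65 pos [ 407.4 -283.2  150.9] jaw -96.07 tilt deg [0.05 0.06] F [-0.3  0.8 -0. ] open 0.526
 rot_y total -0.002
 dp total [-0.0019  0.0618 -0.0001] mm 30.9
```

```bash
python3 -m crank '[{"dp":[-0.0014,0.02,0],"delta_rot":[0,0,0],"gripper":255},{"dp":[0,0.02,0],"delta_rot":[0,0,0],"gripper":255},{"dp":[0,0.012,0],"delta_rot":[0,0,0],"gripper":255},{"dp":[0,0.006,0],"delta_rot":[0,0,0],"gripper":255},{"dp":[0,0.003,0],"delta_rot":[0,0,0],"gripper":255},{"dp":[0,0.002,0],"delta_rot":[0,0,0],"gripper":255},{"dp":[0,0,0],"delta_rot":[0,0,0],"gripper":255},{"dp":[0,0,0],"delta_rot":[0,0,0],"gripper":255}]'
python3 - <<'E'
from m import *
for i in range(3): go((407.5,-282.3,119),-96)
E
```

```text
clock: 8.45
ee_pos: [407.1, -282.4, 119.0]
ee_rot: [-1.157, 1.287, -1.287]
force: [-0.9, 0.2, 1.5]
opening: 0.528
t 8.45 pos [ 407.1 -282.4  119. ] jaw -96.08 tilt deg [0.02 0.02] F [-0.9  0.2  1.5] open 0.528
 rot_y total -0.003
 dp total [-0.0003 -0.      0.0007] mm 0.4
t 8.45 pos [ 407.1 -282.4  119. ] jaw -96.08 tilt deg [0.02 0.02] F [-0.9  0.2  1.5] open 0.528
 rot_y total -0.003
 dp total [-0.0003 -0.      0.0007] mm 0.4
t 8.45 pos [ 407.1 -282.4  119. ] jaw -96.08 tilt deg [0.02 0.02] F [-0.9  0.2  1.5] open 0.528
 rot_y total -0.003
 dp total [-0.0003 -0.      0.0007] mm 0.4
```

The force rose by about 2 N, so the cover is in light contact. I release, rise and check it.

```bash
python3 -m crank '[{"dp":[0,0,0],"delta_rot":[0,0,0],"gripper":105},{"dp":[0,0,0],"delta_rot":[0,0,0],"gripper":90},{"dp":[0,0,0],"delta_rot":[0,0,0],"gripper":70},{"dp":[0,0,0],"delta_rot":[0,0,0],"gripper":60},{"dp":[0,-0.02,0],"delta_rot":[0,0,0],"gripper":60},{"dp":[0,-0.05,0],"delta_rot":[0,0,0],"gripper":60},{"dp":[0,-0.09,-0.02],"delta_rot":[0,0,0],"gripper":60},{"dp":[0,-0.09,-0.03],"delta_rot":[0,0,0],"gripper":60},{"dp":[0,-0.08,-0.04],"delta_rot":[0,0,0],"gripper":60},{"dp":[0,-0.03,-0.02],"delta_rot":[0,0,0],"gripper":60},{"dp":[0,0,0],"delta_rot":[0,0,0],"gripper":60},{"dp":[0,0,0],"delta_rot":[0,0,0],"gripper":60}]'
python3 - <<'E'
from m import *
p=snapshot('wrist');W=cloud(p);hsv=cv2.cvtColor(p['image'],cv2.COLOR_BGR2HSV)
cv2.imwrite('pics/wrist4.png',p['image'])
org=(hsv[...,0]<38)&(hsv[...,1]>120)
for z in((21,35),(8,16)):
    P=sel(W,(407,-282),80,*z,org);print('pile',z,len(P),P.mean(0).round(1),rect(P) if len(P)>4 else '')
# wand grasp from block geometry
b=np.array([437.8,231]);a=np.radians(-11.1);print('wand pred',b+28*np.array([np.cos(a),np.sin(a)]))
go((465,225,300),-101.1)
E
```

```text
clock: 9.65
ee_pos: [352.3, -276.3, 298.5]
ee_rot: [-1.157, 1.287, -1.288]
force: [0.3, 0.2, -0.2]
opening: 0.767
pile (21, 35) 3187 [ 408.7 -283.3   27.1] (array([ 407.1, -283.1]), array([87.5, 50. ]), -5.9)
pile (8, 16) 0 [nan nan nan] 
wand pred [465.27619459 225.60938494]
t 9.7 pos [ 352.2 -276.   297.6] jaw -96.08 tilt deg [-0.08 -0.06] F [-0.8  0.  -1.1] open 0.763
 rot_y total 0.167
 dp total [-1.0267 -0.0035  0.0284] mm 513.6<stdin>:6: RuntimeWarning: Mean of empty slice.
  ret = um.true_divide(
```

View pics/wrist4.png

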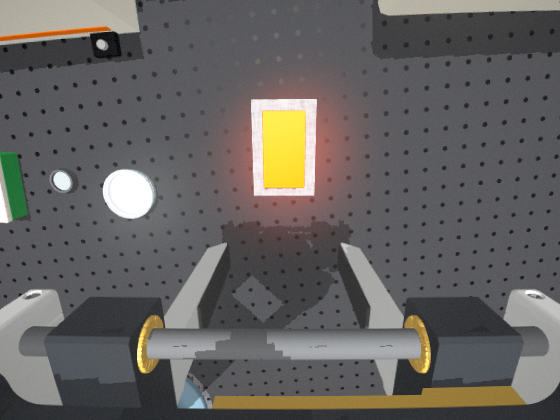

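The cover lies at z = 27 mm, about 0.6 mm from where the pile top was, yaw -5.9° (picture: (284,150), square on the mat). I look at the open slot before fetching the wand.

```bash
python3 -m crank '[{"dp":[0,0,0],"delta_rot":[0,-0.103,0],"gripper":60},{"dp":[-0.0276,0,0.0252],"delta_rot":[0,0,0],"gripper":60},{"dp":[-0.0552,0,0.0504],"delta_rot":[0,0,0],"gripper":60},{"dp":[-0.0552,0,0.0504],"delta_rot":[0,0,0],"gripper":60},{"dp":[-0.0552,0,0.0504],"delta_rot":[0,0,0],"gripper":60},{"dp":[-0.0552,0,0.0504],"delta_rot":[0,0,0],"gripper":60},{"dp":[-0.0552,0,0.0504],"delta_rot":[0,0,0],"gripper":60},{"dp":[-0.0552,0,0.0504],"delta_rot":[0,0,0],"gripper":60},{"dp":[-0.0552,0,0.0504],"delta_rot":[0,0,0],"gripper":60},{"dp":[-0.0276,0,0.0252],"delta_rot":[0,0,0],"gripper":60},{"dp":[0,0,0],"delta_rot":[0,0,0],"gripper":60},{"dp":[0,0,0],"delta_rot":[0,0,0],"gripper":60},{"dp":[0,0,0],"delta_rot":[0,0,0],"gripper":60}]'
python3 - <<'E'
from m import *
p=snapshot('wrist');W=cloud(p)
go((465,225,300),-101.1)
u,v=map(int,proj(p,(629,-68,128)));print(u,v)
# collar rim pixels: height 125..131; slot: inside collar, deeper
for cy in(-68,22,112):
    c=(628.9+(cy+68)*.052,cy); 
    C=sel(W,c,45,125.5,131)
    if len(C)>20: print('collar',len(C),C.mean(0).round(1),rect(C))
    S=(np.hypot(W[...,0]-c[0],W[...,1]-c[1])<70)&(W[...,2]<110)&(W[...,2]>-10)
    n,l,st,ce=cv2.connectedComponentsWithStats(S.astype(np.uint8))
    for i in range(1,n):
        if 40<st[i][4]<1500: print('  hole px',st[i],ce[i].round(1))
cv2.imwrite('pics/port.png',cv2.resize(p['image'][max(v-70,0):v+70,max(u-90,0):u+90],None,fx=4,fy=4,interpolation=cv2.INTER_CUBIC))
np.save('w5.npy',W);cv2.imwrite('pics/w5.png',p['image'])
import pickle;pickle.dump(p,open('p5.pkl','wb'))
E
```

```text
clock: 11.0
ee_pos: [564.5, -66.9, 297.6]
ee_rot: [-1.185, 1.25, -1.247]
force: [-0.3, -0.5, 0.8]
opening: 0.763
t 11.05 pos [564.5 -67.1 298. ] jaw -93.06 tilt deg [-0.01 -0.07] F [ 0.1 -0.  -0.6] open 0.762
 rot_y total 0.268
 dp total [-0.535  -0.0035 -0.3078] mm 308.6
280 147
collar 3234 [628.  -69.2 128.1] (array([626.6, -69.1]), array([68.9, 36. ]), -3.0)
  hole px [276 135  12  29 347] [281.5 149. ]
collar 3308 [632.6  20.4 128.1] (array([631.2,  20.8]), array([70.2, 36.7]), -3.0)
  hole px [172 135  11  30 236] [176.7 149.5]
collar 3238 [637.1 109.8 128. ] (array([635.9, 110.6]), array([70.3, 38.4]), -3.0)
  hole px [172 135  11  30 236] [176.7 149.5]
  hole px [ 72 136   8  30  95] [ 75.7 150.1]
```

View pics/port.png

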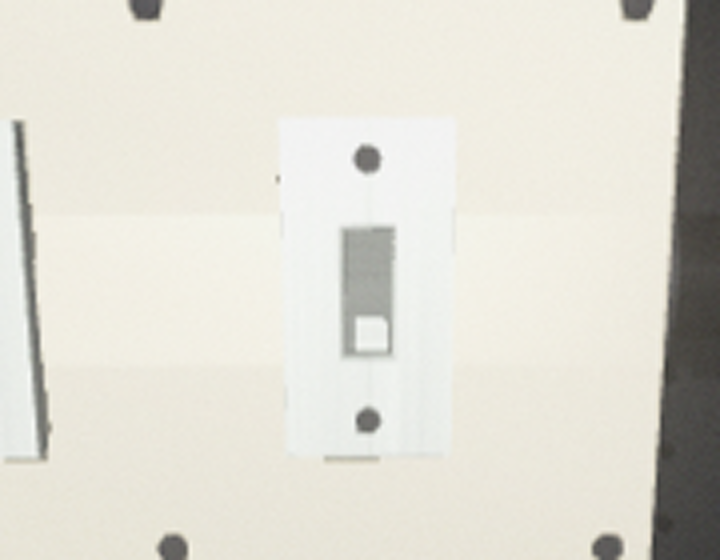

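The open slot is at crop (368,291), in the middle of its collar. The collar measures 69×36 mm at z = 128, yaw -3.0°. Now I go to the wand and look from just in front of it.

```bash
python3 -m crank '[{"dp":[0,0,0],"delta_rot":[0,0.268,0],"gripper":60},{"dp":[-0.0268,0,-0.0214],"delta_rot":[0,0,0],"gripper":60},{"dp":[-0.0536,0,-0.0428],"delta_rot":[0,0,0],"gripper":60},{"dp":[-0.0536,0,-0.0428],"delta_rot":[0,0,0],"gripper":60},{"dp":[-0.0536,0,-0.0428],"delta_rot":[0,0,0],"gripper":60},{"dp":[-0.0536,0,-0.0428],"delta_rot":[0,0,0],"gripper":60},{"dp":[-0.0536,0,-0.0428],"delta_rot":[0,0,0],"gripper":60},{"dp":[-0.0536,0,-0.0428],"delta_rot":[0,0,0],"gripper":60},{"dp":[-0.0536,0,-0.0428],"delta_rot":[0,0,0],"gripper":60},{"dp":[-0.0536,0,-0.0428],"delta_rot":[0,0,0],"gripper":60},{"dp":[-0.0536,0,-0.0428],"delta_rot":[0,0,0],"gripper":60},{"dp":[-0.0268,0,-0.0214],"delta_rot":[0,0,0],"gripper":60},{"dp":[0,0,0],"delta_rot":[0,0,0],"gripper":60},{"dp":[0,0,0],"delta_rot":[0,0,0],"gripper":60},{"dp":[0,0,0],"delta_rot":[0,0,0],"gripper":60}]'
cat >> m.py <<'E'
def ray(p,u,v,z):
    x=xd=(u-p['cx'])/p['fx'];y=yd=(v-p['cy'])/p['fy']
    for _ in range(8):
        s=1+p['k1']*(x*x+y*y);x,y=xd/s,yd/s
    T=np.array(p['world_from_camera']);d=T[:3,:3]@np.array([x,-y,-1]);return T[:3,3]+d*(z-T[2,3])/d[2]
E
python3 - <<'E'
from m import *
import pickle
print('slot',ray(pickle.load(open('p5.pkl','rb')),281.4,149.4,128).round(1))
p=snapshot('wrist');W=cloud(p);cv2.imwrite('pics/wand.png',p['image'])
P=sel(W,(465,225),30,160,178);print('wand top',len(P),P.mean(0).round(1),rect(P))
P=sel(W,(438,231),75,52,66);print('block',len(P),rect(P))
go((465.3,225.3,213),-101.1)
E
```

```text
clock: 12.55
ee_pos: [406.5, 236.9, 298.7]
ee_rot: [-1.112, 1.35, -1.35]
force: [-0.1, 0.3, 0.3]
opening: 0.765
slot [627.2 -69.1 128. ]
wand top 974 [464.1 224.4 169.5] (array([463.7, 224.8]), array([31. , 16.3]), -10.5)
block 2861 (array([435.8, 229.9]), array([108.7,  50.1]), -11.4)
t 12.6 pos [406.7 236.8 298.7] jaw -101.08 tilt deg [0. 0.] F [ 0.2  0.5 -0. ] open 0.765
 rot_y total 0.001
 dp total [-0.      0.1713  0.1195] mm 104.4
```

View pics/wand.png

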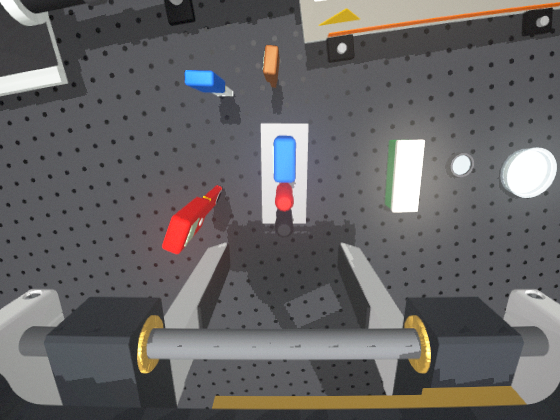

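The wand handle is at (285,158), between the fingers' line, with the red driver behind it at (285,195). Size 31×16 mm and height 169.5 match. I grasp it.

```bash
python3 -m crank '[{"dp":[0,0,0.03],"delta_rot":[0,0,0],"gripper":60},{"dp":[0.001,0,0.05],"delta_rot":[0,0,0],"gripper":60},{"dp":[0,0,0.0276],"delta_rot":[0,0,0],"gripper":60},{"dp":[0,0,0.01],"delta_rot":[0,0,0],"gripper":60},{"dp":[0,0.04,0],"delta_rot":[0,0,0],"gripper":60},{"dp":[0,0.06,0],"delta_rot":[0,0,0],"gripper":60},{"dp":[0,0.05,0],"delta_rot":[0,0,0],"gripper":60},{"dp":[0,0.0214,0],"delta_rot":[0,0,0],"gripper":60},{"dp":[0,0,0],"delta_rot":[0,0,0],"gripper":60},{"dp":[0,0,0],"delta_rot":[0,0,0],"gripper":120},{"dp":[0,0,0],"delta_rot":[0,0,0],"gripper":180},{"dp":[0,0,0],"delta_rot":[0,0,0],"gripper":190},{"dp":[0,0,0],"delta_rot":[0,0,0],"gripper":200},{"dp":[0,0,0],"delta_rot":[0,0,0],"gripper":255},{"dp":[0,0,0],"delta_rot":[0,0,0],"gripper":255},{"dp":[0,0,0],"delta_rot":[0,0,0],"gripper":255}]'
python3 - <<'E'
from m import *
go((464.3,225,330),-101.1)
E
```

```text
clock: 14.2
ee_pos: [464.0, 225.8, 213.0]
ee_rot: [-1.112, 1.35, -1.35]
force: [-0.8, -0.2, -0.3]
opening: 0.203
t 14.2 pos [464.  225.8 213. ] jaw -101.03 tilt deg [-0.  0.] F [-0.8 -0.2 -0.3] open 0.203
 rot_y total 0.002
 dp total [ 0.0015 -0.234   0.0009] mm 117.0
```

```bash
python3 -m crank '[{"dp":[0,0,0],"delta_rot":[0,0,0],"gripper":255},{"dp":[0,0,0],"delta_rot":[0,0,0],"gripper":255},{"dp":[0,0,0],"delta_rot":[0,0,0],"gripper":255}]'
```

```text
clock: 14.5
ee_pos: [464.0, 225.8, 213.0]
ee_rot: [-1.112, 1.35, -1.35]
force: [0.4, 0.5, 0.1]
opening: 0.167
```

The opening is now 15.7 mm, so the wand is gripped. I lift it straight out.

```bash
python3 -m crank '[{"dp":[0,-0.01,0],"delta_rot":[0,0,0],"gripper":255},{"dp":[0,-0.02,0],"delta_rot":[0,0,0],"gripper":255},{"dp":[0,-0.03,0],"delta_rot":[0,0,0],"gripper":255},{"dp":[0,-0.04,0],"delta_rot":[0,0,0],"gripper":255},{"dp":[0,-0.05,0],"delta_rot":[0,0,0],"gripper":255},{"dp":[0,-0.05,0],"delta_rot":[0,0,0],"gripper":255},{"dp":[0,-0.05,0],"delta_rot":[0,0,0],"gripper":255},{"dp":[0,-0.03,0],"delta_rot":[0,0,0],"gripper":255},{"dp":[0,-0.014,0],"delta_rot":[0,0,0],"gripper":255},{"dp":[0,0,0],"delta_rot":[0,0,0],"gripper":255}]'
python3 - <<'E'
from m import *
go((627.2,-69.3,350),-93)
for n in('scene','wrist'):
    p=snapshot(n);W=cloud(p)
    for d in search_frame(p,'wand_grip')[:2]: print(n,round(d['p'],2),w(p,d['point']).round(1))
    s=silhouettes(p,'wand')
    for q in s[:3]:
        P=W[q['pixels']];P=P[~np.isnan(P[:,0])];print(n,round(q['p'],2),len(P),np.median(P,0).round(),P[:,2].min().round(1),P[:,2].max().round(1))
    cv2.imwrite(f'pics/held_{n}.png',p['image'])
E
```

```text
clock: 15.5
ee_pos: [464.2, 225.9, 361.0]
ee_rot: [-1.11, 1.349, -1.35]
force: [-0.4, -0.5, -0.1]
opening: 0.17
t 15.5 pos [464.2 225.9 361. ] jaw -101.03 tilt deg [-0.04  0.09] F [-0.4 -0.5 -0.1] open 0.17
 rot_y total -0.268
 dp total [0.5725 0.0221 0.3564] mm 337.3
scene 0.96 [542.8 286.9  81.1]
scene 0.93 [428.7 327.  103.2]
scene 0.98 706 [543. 288.  80.] -3.1 121.4
scene 0.9 1320 [474. 230. 234.] 157.3 317.6
scene 0.9 1586 [426. 327. 101.] -4.0 159.9
wrist 0.82 [539.2 219.5 115.6]
wrist 0.77 [542.3 279.6 124.7]
wrist 0.83 426 [538. 278. 121.] -0.9 123.6
wrist 0.68 3094 [475. 223. 314.] 73.5 317.3
wrist 0.57 959 [430. 317. 149.] -1.0 161.5
```

The wand is held with its tip at z = 158. I carry it above the port.

```bash
python3 -m crank '[{"dp":[0,0,0],"delta_rot":[0,-0.268,0],"gripper":255},{"dp":[0.0286,0,0.0178],"delta_rot":[0,0,0],"gripper":255},{"dp":[0.0572,0,0.0356],"delta_rot":[0,0,0],"gripper":255},{"dp":[0.0572,0,0.0356],"delta_rot":[0,0,0],"gripper":255},{"dp":[0.0572,0,0.0356],"delta_rot":[0,0,0],"gripper":255},{"dp":[0.0572,0,0.0356],"delta_rot":[0,0,0],"gripper":255},{"dp":[0.0572,0,0.0356],"delta_rot":[0,0,0],"gripper":255},{"dp":[0.0572,0,0.0356],"delta_rot":[0,0,0],"gripper":255},{"dp":[0.0572,0,0.0356],"delta_rot":[0,0,0],"gripper":255},{"dp":[0.0572,0,0.0356],"delta_rot":[0,0,0],"gripper":255},{"dp":[0.0572,0,0.0356],"delta_rot":[0,0,0],"gripper":255},{"dp":[0.0286,0,0.0178],"delta_rot":[0,0,0],"gripper":255},{"dp":[0,0.011,0],"delta_rot":[0,0,0],"gripper":255},{"dp":[0,0.011,0],"delta_rot":[0,0,0],"gripper":255},{"dp":[0,0,0],"delta_rot":[0,0,0],"gripper":255},{"dp":[0,0,0],"delta_rot":[0,0,0],"gripper":255}]'
python3 - <<'E'
from m import *
go((627.2,-69.3,336),-93)
a=snapshot('wrist');b=snapshot('scene');import pickle;pickle.dump((a,b),open('p6.pkl','wb'))
o=get_obs()['ee_pos']
for p in(a,b):
    W=cloud(p)
    for z0,z1 in((240,305),(160,235)):
        P=sel(W,(627,-69),40,z0,z1); print(len(P),np.median(P,0).round(1),rect(P) if len(P)>5 else '')
u,v=map(int,proj(b,(627,-69,170)));u2,v2=map(int,proj(a,(627,-69,150)));print(u,v,u2,v2)
A=cv2.resize(b['image'][v-60:v+60,u-50:u+50],None,fx=4,fy=4,interpolation=cv2.INTER_CUBIC)
B=cv2.resize(a['image'][90:210,u2-50:u2+50],None,fx=4,fy=4,interpolation=cv2.INTER_CUBIC)
cv2.imwrite('pics/ins.png',np.hstack([A,B]))
E
```

```text
clock: 17.4
ee_pos: [626.4, -67.8, 348.6]
ee_rot: [-1.185, 1.247, -1.246]
force: [0.8, -0.6, -1.9]
opening: 0.169
t 17.4 pos [626.4 -67.8 348.6] jaw -92.9 tilt deg [-0.02 -0.04] F [ 0.8 -0.6 -1.9] open 0.169
 rot_y total 0.003
 dp total [0.003  0.0253 0.0019] mm 12.8
3374 [635.7 -68.9 288.2] (array([629. , -71.8]), array([34.9, 34.5]), -61.9)
230 [638.2 -68.6 200.5] (array([637.2, -68.7]), array([9., 4.]), -81.5)
667 [634.3 -55.7 276.1] (array([631.5, -60. ]), array([39.2, 30.1]), -42.6)
512 [628.3 -63.  198. ] (array([628.1, -63. ]), array([25.7, 12.6]), -16.1)
207 170 284 210
```

View pics/ins.png

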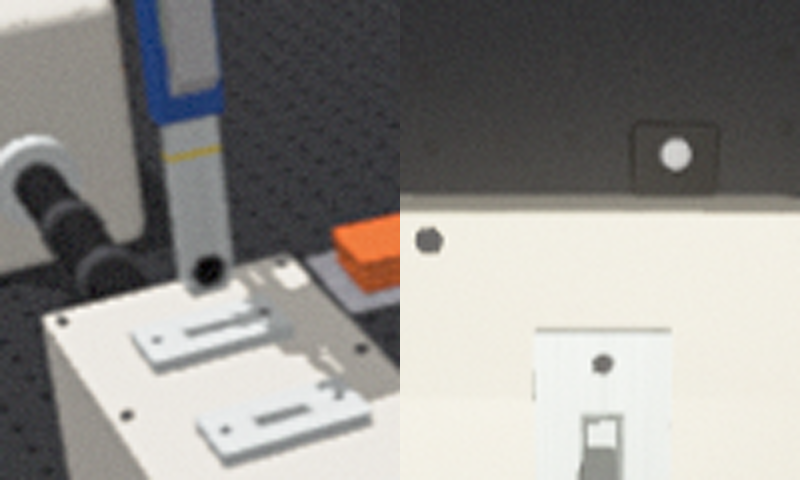

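The scene crop (left) shows the wand upright over the opened port with its black window facing the laser side, at (208,270). In the wrist crop (right) the slot is at (602,440), in line with the blade. I make a small lateral correction and start the taper in slow steps.

```bash
python3 -m crank '[{"dp":[0.0013,0.02,0.0017],"delta_rot":[0,0.003,0],"gripper":255},{"dp":[0,0.011,0],"delta_rot":[0,0,0],"gripper":255},{"dp":[0,0.004,0],"delta_rot":[0,0,0],"gripper":255},{"dp":[0,0.004,0],"delta_rot":[0,0,0],"gripper":255},{"dp":[0,0.004,0],"delta_rot":[0,0,0],"gripper":255},{"dp":[0,0,0],"delta_rot":[0,0,0],"gripper":255},{"dp":[0,0,0],"delta_rot":[0,0,0],"gripper":255}]'
python3 - <<'E'
from m import *
go((627.2,-68.5,259),-93);print(get_obs()['moment'].round(2))
E
```

```text
clock: 18.2
ee_pos: [627.7, -69.8, 327.6]
ee_rot: [-1.183, 1.249, -1.249]
force: [-0.2, 0.1, -1.3]
opening: 0.169
t 18.2 pos [627.7 -69.8 327.6] jaw -93.09 tilt deg [0.   0.01] F [-0.2  0.1 -1.3] open 0.169
 rot_y total -0.003
 dp total [-0.0026  0.1372 -0.0012] mm 68.6
[ 0.04  0.02 -0.02]
```

```bash
python3 -m crank '[{"dp":[-0.0022,0,-0.0008],"delta_rot":[0,0,0],"gripper":255},{"dp":[0,0.004,0],"delta_rot":[0,0,0],"gripper":255},{"dp":[0,0.004,0],"delta_rot":[0,0,0],"gripper":255},{"dp":[0,0,0],"delta_rot":[0,0,0],"gripper":255},{"dp":[0,0,0],"delta_rot":[0,0,0],"gripper":255}]'
python3 - <<'E'
from m import *
go((627.2,-68.5,259),-93);print(get_obs()['moment'].round(2))
p=snapshot('wrist');W=cloud(p)
P=sel(W,(636,-69),14,135,185);print('blade',len(P),P.mean(0).round(1),P[:,1].min().round(1),P[:,1].max().round(1))
C=sel(W,(627,-69),45,125.5,131);print('collar',rect(C))
E
```

```text
clock: 18.7
ee_pos: [627.3, -68.7, 323.3]
ee_rot: [-1.183, 1.249, -1.249]
force: [1.0, 0.0, -1.3]
opening: 0.174
t 18.7 pos [627.3 -68.7 323.3] jaw -93.08 tilt deg [-0.   -0.02] F [ 1.   0.  -1.3] open 0.174
 rot_y total -0.003
 dp total [-0.0003  0.1286 -0.0002] mm 64.3
[ 0.02  0.04 -0.  ]
blade 151 [639.1 -69.9 162.1] -73.9 -65.5
collar (array([628.1, -69.3]), array([68.4, 36. ]), -3.1)
```

In the same picture the blade's centre (627.1, -69.3) agrees with the collar's (y = -69.3), and there is no contact force. I continue in slow steps.

```bash
python3 -m crank '[{"dp":[0,0.004,0],"delta_rot":[0,0,0],"gripper":255},{"dp":[0,0.004,0],"delta_rot":[0,0,0],"gripper":255},{"dp":[0,0.004,0],"delta_rot":[0,0,0],"gripper":255},{"dp":[0,0,0],"delta_rot":[0,0,0],"gripper":255}]'
python3 -c "
from m import *
go((627.2,-68.5,259),-93);print(get_obs()['moment'].round(2))"
```

```text
clock: 19.15
ee_pos: [627.2, -68.6, 316.9]
ee_rot: [-1.184, 1.249, -1.248]
force: [1.2, -0.1, -0.4]
opening: 0.166
t 19.15 pos [627.2 -68.6 316.9] jaw -93.08 tilt deg [-0.01 -0.05] F [ 1.2 -0.1 -0.4] open 0.166
 rot_y total -0.003
 dp total [-0.0002  0.1158  0.0002] mm 57.9
[0.03 0.04 0.01]
```

```bash
python3 -m crank '[{"dp":[0,0.006,0],"delta_rot":[0,0,0],"gripper":255},{"dp":[0,0.008,0],"delta_rot":[0,0,0],"gripper":255},{"dp":[0,0.008,0],"delta_rot":[0,0,0],"gripper":255},{"dp":[0,0.008,0],"delta_rot":[0,0,0],"gripper":255},{"dp":[0,0.008,0],"delta_rot":[0,0,0],"gripper":255},{"dp":[0,0,0],"delta_rot":[0,0,0],"gripper":255}]'
python3 -c "
from m import *
go((627.2,-68.5,259),-93);print(get_obs()['moment'].round(2))"
```

```text
clock: 19.75
ee_pos: [627.0, -68.6, 297.5]
ee_rot: [-1.184, 1.25, -1.248]
force: [-0.2, -0.1, -0.7]
opening: 0.165
t 19.75 pos [627.  -68.6 297.5] jaw -93.08 tilt deg [-0.02 -0.09] F [-0.2 -0.1 -0.7] open 0.165
 rot_y total -0.003
 dp total [-0.0001  0.077   0.0005] mm 38.5
[ 0.01  0.   -0.02]
```

```bash
python3 -m crank '[{"dp":[0,0.008,0],"delta_rot":[0,0,0],"gripper":255},{"dp":[0,0.01,0],"delta_rot":[0,0,0],"gripper":255},{"dp":[0,0.01,0],"delta_rot":[0,0,0],"gripper":255},{"dp":[0,0.01,0],"delta_rot":[0,0,0],"gripper":255},{"dp":[0,0.01,0],"delta_rot":[0,0,0],"gripper":255},{"dp":[0,0.01,0],"delta_rot":[0,0,0],"gripper":255},{"dp":[0,0.008,0],"delta_rot":[0,0,0],"gripper":255},{"dp":[0,0.006,0],"delta_rot":[0,0,0],"gripper":255},{"dp":[0,0.004,0],"delta_rot":[0,0,0],"gripper":255},{"dp":[0,0,0],"delta_rot":[0,0,0],"gripper":255},{"dp":[0,0,0],"delta_rot":[0,0,0],"gripper":255},{"dp":[0,0,0],"delta_rot":[0,0,0],"gripper":255}]'
python3 - <<'E'
from m import *
go((627.2,-68.5,259),-93);print(get_obs()['moment'].round(2))
b=snapshot('scene');u,v=map(int,proj(b,(627,-69,150)))
A=cv2.resize(b['image'][v-60:v+50,u-50:u+90],None,fx=5,fy=5,interpolation=cv2.INTER_CUBIC);cv2.imwrite('pics/fin.png',A)
for n,p in(('scene',b),('wrist',snapshot('wrist')),('top',snapshot('top'))):
    W=cloud(p);hsv=cv2.cvtColor(p['image'],cv2.COLOR_BGR2HSV);blue=(hsv[...,0]>100)&(hsv[...,0]<125)&(hsv[...,1]>130)
    P=sel(W,(627,-69),35,132,235,blue);print(n,len(P),P[:,2].min().round(1) if len(P) else '',P[:,2].max().round(1) if len(P) else '')
    org=(hsv[...,0]<25)&(hsv[...,1]>150)&(hsv[...,2]>100)
    P=sel(W,(408,-282),70,20,35,org)
    if len(P)>50: print('  pile',P.mean(0).round(1),rect(P))
E
```

```text
clock: 20.95
ee_pos: [627.4, -68.7, 260.8]
ee_rot: [-1.183, 1.248, -1.249]
force: [0.6, 0.5, -0.3]
opening: 0.166
t 20.95 pos [627.4 -68.7 260.8] jaw -93.08 tilt deg [0.01 0.03] F [ 0.6  0.5 -0.3] open 0.166
 rot_y total -0.003
 dp total [-0.0004  0.0035 -0.0005] mm 1.8
[ 0.01 -0.    0.01]
scene 216 148.5 217.3
  pile [ 410.4 -277.4   24. ] (array([ 408.2, -278.4]), array([91.8, 56.6]), -5.3)
wrist 1847 207.4 219.5
  pile [ 391.8 -279.1   26.6] (array([ 407.3, -282.1]), array([91.4, 51.5]), -5.3)
top 0  
  pile [ 409.2 -281.2   26.5] (array([ 409.1, -281.8]), array([90.3, 51.9]), -5.7)
```

View pics/fin.png

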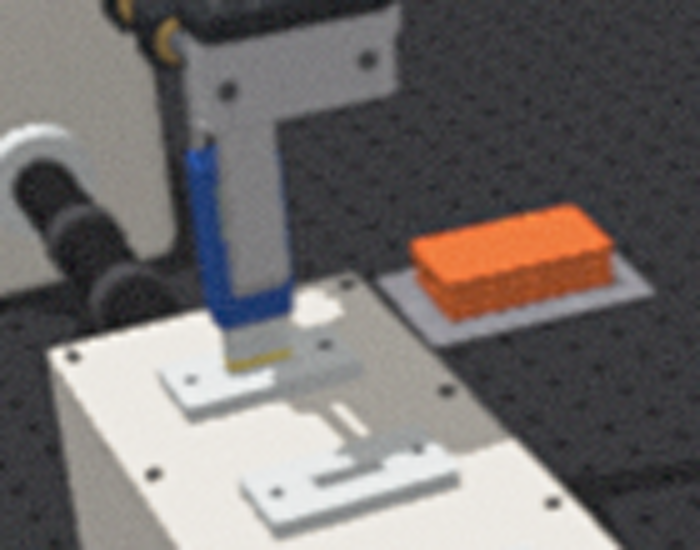

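The yellow line is just above the rim at (260,358) and the pile is square. I lower the last 1.8 mm, check and hand in.

```bash
python3 -m crank '[{"dp":[0,0.0018,0],"delta_rot":[0,0,0],"gripper":255},{"dp":[0,0.0018,0],"delta_rot":[0,0,0],"gripper":255},{"dp":[0,0,0],"delta_rot":[0,0,0],"gripper":255},{"dp":[0,0,0],"delta_rot":[0,0,0],"gripper":255},{"dp":[0,0,0],"delta_rot":[0,0,0],"gripper":255}]'
python3 - <<'E'
from m import *
go((627.2,-68.5,259),-93);print(get_obs()['moment'].round(2))
p=snapshot('wrist');W=cloud(p)
hsv=cv2.cvtColor(p['image'],cv2.COLOR_BGR2HSV);blue=(hsv[...,0]>100)&(hsv[...,0]<125)&(hsv[...,1]>130)
P=sel(W,(627,-69),35,132,235,blue);print('handle top',np.percentile(P[:,2],[50,90]).round(1),'want 216')
from cell import close_job; print(close_job())
E
```

```text
clock: 21.6
ee_pos: [627.3, -68.7, 258.7]
ee_rot: [-1.183, 1.249, -1.249]
force: [0.2, -0.2, -0.8]
opening: 0.166
t 21.6 pos [627.3 -68.7 258.7] jaw -93.08 tilt deg [ 0. -0.] F [ 0.2 -0.2 -0.8] open 0.166
 rot_y total -0.003
 dp total [-0.0003 -0.0007 -0.0003] mm 0.4
[ 0.02 -0.02  0.03]
handle top [215.5 216.3] want 216
the job is handed in; nothing more can be done
None
```

The job is handed in at 21.6 s: the cover is on the pile, and the wand is held in the opened port with its window towards the laser. `close_job` reports no verdict.

**Cover:** It lies flat and square on the pile. The wrist camera, right after release, put it about 0.6 mm from where the pile top was, yaw -5.9° against -5.8°, top face at 27 mm. Later views differ by up to about 4 mm (the scene camera gave y = -278.4 against -282 to -283 from the others), but the scene camera showed the same shift for the pile before placing.

**Wand:** I took the large blue one out of the block. It went through the slot with no contact force above sensor noise (about 1 N). At the end:
- **Depth:** handle top measured at 215.5–216.3 mm, wanted 216. That puts the tip at about 56 mm, the yellow line's lower edge at the rim and the window at beam height.
- **Upright:** the gripper's tilt reads 0.0°.
- **Grip:** opening 15.7 mm on the 16 mm handle, so it is still carried by the gripper.
- **Window:** seen on the laser side just before insertion; I could not see it inside the enclosure.

**Failed or corrected on the way:**
- Closing the gripper pushed the cover about 2 mm sideways on the port. I measured its hold again before placing it.
- One pile measurement failed because the picture was overexposed; I repeated it with a wider colour mask.
- Pose readings taken while the arm was still settling were up to 2 mm off. I corrected this by 1 mm at the slot, with the tip about 3 mm inside the mouth.

I did not measure the bystanders again; no move came near them on the planned paths.

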